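Free the backing board of a face-down gilt frame

ROBOT

A 6-joint arm with a two-finger parallel gripper is mounted at the origin on the work surface. World frame = base frame: x ahead of the robot, y to its left, z up, the work surface at z = 0. Lengths are in m, angles in rad, forces in N, time in s.
With the tool pointing down it reaches from about 0.25 to 0.8 m from the base axis. Payload 3.9 kg.
Tool frame: the origin (TCP) lies on the centre line of the jaws, within the pads' length; the fingertips stand 22 mm ahead of it and the grasp point (between the pads) lies 3 mm ahead of it; z points along the fingers, y is the line along which they close (so a half turn about z gives the same grasp; the last joint's range is limited). The gripper opens to 85 mm and grips with 20 to 120 N. Pads are 22 mm wide; open, the fingers measure 114 mm over their backs; the gripper's body (76 mm by 85 mm) begins 54 mm behind the grasp point. The pads swing forward as they close: fully open they stand 13 mm farther back than shut.
Start: joints at [1.333, 0.26, -0.138, 1.173, 0, 1.571], TCP at [0.124, 0.51, 0.253] pointing down, gripper open.
Joint ranges: [-2.78, 2.78], [-0.83, 1.72], [-1.28, 1.37], [-1.9, 2.12], [-1.57, 1.48], [-3.14, 3.14]. Speed limits (rad/s): [2.57, 2.57, 3.14, 3.14, 3.14, 3.14].

INTERFACE

Orientations are given as a 3x3 rotation matrix whose columns are the frame's x, y, z axes.
In Python, from rig import * gives the robot as it stands.
- The arm moves only by the tool servo_tool, never from a script. Its argument "deltas" is one flat list of numbers, 5 for each row, row after row: the gripper's target within -1 to 1 (fully open at 1, half-way at 0, shut at -1), then the shift along the tool's x, y, z in cm, then the turn about the tool's z in rad. In form: [jaw, x, y, z, twist, jaw, x, y, z, twist, ...]. A call has 1 to 20 rows; each row shifts and turns the commanded pose from where the row before left it, along the tool's axes as they then stand; what a row does not reach is not made up. A row lasts 1/10 s, in which the tool goes at most 50 mm and 8.59 degrees, less where a joint would pass 70% of its speed; a pose out of reach is approached as far as the arm can. A call with a gripper value outside its range is refused whole. The fingers move at their own pace and stop on an object; "grip_force" is the grip in N (left out, the last holds). Time passes only in rows, so rows that do not move let the fingers close. It gives the time, the measured TCP pose, the force, the opening and the grip force at its end, in the units of the state.
- observe(): the state, without advancing time (a new reading comes with each control period).
- grab_frame(name): name is "scene" or "top"; returns (picture, depth): 420x560x3 uint8, blue, green, red; 420x560 float32, m along the optical axis (not along the pixel's ray), 0 where there is no reading.
- get_calibration(name): a dict with "fx", "fy", "cx", "cy" (pixels), "k1" (the pictures are not rectified: a ray, as slopes to the right and down, at radius r is drawn at 1 + k1 r^2 times it, then the intrinsics apply), "extrinsics" (4x4, takes a point from world to camera coordinates). Camera axes: x right, y up, looking along -z (the intrinsics and any distortion apply to the point x, -y, -z); pixel columns grow to the right and rows downward; lengths in m; the calibration is good to about 2 mm. A picture is of the moment at which its call begins. get_calibration takes no time and is no camera call.
- finish_job(): hands the job in; it is judged then, once.
Trained networks look in the newest picture that a camera, given by its name, has taken for a name from the list of things; names that differ only in an ending like _2 or _b are one class to them, and where a whole thing is asked for, a point or a joint stands for the part that bears it (a point fixed in the world has none). Each returns a list of dicts, best first, with "score" (0 to 1); they miss things now and then, are a little off and sometimes report something else, mostly with a low value. They report only what shows in the picture. A call takes as long as a camera call.
- spot_in(camera, target): "at" ([column, row] in pixels, amid what is visible of it).
The state is a dict: "time_s": time; "joints": joint angles; "qd": joint speeds; "tau": joint torques, N m; "tool_pos": TCP position; "tcp_rot": TCP orientation; "wrist_force": force on the tool from outside, world axes, zero at the start; "torque": the same for the moment, N m; "width": finger opening in m; "grip_force": force on a finger pad.
Only numpy, scipy, OpenCV 4.12 (cv2) and the standard library are available. Lean on these libraries where they do the work, as an engineer would, in place of code of your own. Each camera call takes 0.05 s, during which the arm holds its last target. There are 200 camera calls.

TASK

The gilt picture frame lies face down and its backing board is held in by six brass turnbuttons, three along each long rail. Run a fingertip lightly along the inner edge of each long rail to sweep the turnbuttons aside, whichever way you like, until every one lies along its rail and none overlaps the board. Do not press hard (there is glass underneath), do not shove or lift the frame, leave the board lying in it, and leave the pot, bowl and burnisher alone.

Things in the scene. Friction and masses are not known exactly. Their poses are not given: they have to be found in the camera images.
- frame: wooden picture frame lying loose (1.5 kg) face down, bare wood back up: 250 mm (x) by 330 mm (y), back of rails 46 mm above the bench. Origin: centre of its underside; x from the near long rail to the far one, y along the long rails to the robot's left, yaw within 0.3 rad. Rails 45 mm wide; opening 160 by 240 mm holds the board: inner edges of the long rails at x = -80 and +80 mm
- board: brown backing board, 157 by 237 by 4 mm, loose in the frame's opening with glass beneath it; origin at the centre of its underside, 40.5 mm above the bench; axes as the frame's. Its top lies 1.5 mm below the bare back of the rails.
- brush_pot: bystander: steel pot 72 mm wide and 95 mm high with brushes standing to 210 mm, 0.24 to 0.29 m to the left of the frame's centre; origin at the centre of its underside
- gesso_bowl: bystander: white ceramic bowl, 100 mm wide, 42 mm high, 0.25 to 0.30 m to the right of the frame's centre; origin at the centre of its underside
- burnisher: bystander: agate burnisher with dark red wooden handle, 175 mm long, 13 mm thick, lying to the right of the frame near the bowl; origin 8 mm from the middle of its length, on its underside, x axis along it
- near_left_pivot (a point): pivot screw of the near rail's brass turnbutton at the left (y = +80 mm in the frame): point on its vertical turning axis level with the button's top face, 53 mm above the bench, 16 mm outside the inner edge of the near long rail (x = -96 mm in the frame)
- near_left (a joint): angle (rad) of that brass turnbutton: 0 = pointing straight across the board, positive = counter-clockwise seen from above; starts within 0.35 of 0, stops at -1.65 and 1.65; at 1.57 or -1.57 it lies along its rail. Flat brass bar, round ends, 42 x 10 x 6 mm, 47 to 53 mm above the bench; pivot 5 mm from one end, free end 37 mm from it.
- near_mid_pivot (a point): pivot screw of the near rail's brass turnbutton in the middle (y = 0): point on its vertical turning axis level with the button's top face, 53 mm above the bench, 16 mm outside the inner edge of the near long rail (x = -96 mm in the frame)
- near_mid (a joint): angle (rad) of that brass turnbutton: 0 = pointing straight across the board, positive = counter-clockwise seen from above; starts within 0.35 of 0, stops at -1.65 and 1.65; at 1.57 or -1.57 it lies along its rail. Overlaps the board by about 20 mm at 0; clear of it beyond 1.2. All six alike.
- near_right_pivot (a point): pivot screw of the near rail's brass turnbutton at the right (y = -80 mm): point on its vertical turning axis level with the button's top face, 53 mm above the bench, 16 mm outside the inner edge of the near long rail (x = -96 mm in the frame)
- near_right (a joint): angle (rad) of that brass turnbutton: 0 = pointing straight across the board, positive = counter-clockwise seen from above; starts within 0.35 of 0, stops at -1.65 and 1.65; at 1.57 or -1.57 it lies along its rail. A push of 1 to 4 N near the free end turns it either way; it stays where left.
- far_left_pivot (a point): pivot screw of the far rail's brass turnbutton at the left (y = +80 mm in the frame): point on its vertical turning axis level with the button's top face, 53 mm above the bench, 16 mm outside the inner edge of the far long rail (x = +96 mm in the frame)
- far_left (a joint): angle (rad) of that brass turnbutton: 0 = pointing straight across the board, positive = counter-clockwise seen from above; starts within 0.35 of 0, stops at -1.65 and 1.65; at 1.57 or -1.57 it lies along its rail. A fingertip running along the rail with its rail-side flank 6 to 15 mm from the pivots' line sweeps it clear in passing.
- far_mid_pivot (a point): pivot screw of the far rail's brass turnbutton in the middle (y = 0): point on its vertical turning axis level with the button's top face, 53 mm above the bench, 16 mm outside the inner edge of the far long rail (x = +96 mm in the frame)
- far_mid (a joint): angle (rad) of that brass turnbutton: 0 = pointing straight across the board, positive = counter-clockwise seen from above; starts within 0.35 of 0, stops at -1.65 and 1.65; at 1.57 or -1.57 it lies along its rail. A fingertip flank closer than 5 mm to the pivot line would hit the pivot end.
- far_right_pivot (a point): pivot screw of the far rail's brass turnbutton at the right (y = -80 mm): point on its vertical turning axis level with the button's top face, 53 mm above the bench, 16 mm outside the inner edge of the far long rail (x = +96 mm in the frame)
- far_right (a joint): angle (rad) of that brass turnbutton: 0 = pointing straight across the board, positive = counter-clockwise seen from above; starts within 0.35 of 0, stops at -1.65 and 1.65; at 1.57 or -1.57 it lies along its rail. Made as the others.

How it is judged:
At the end, for the whole second after the job is handed in: every turnbutton is turned at least 1.2 rad (69 degrees) either way from straight across, so that it lies along its rail clear of the board; the board still lies in the frame (within 5 mm); the frame is at rest within 15 mm of where it was ((value of joint near_left above 1.2 rad or value of joint near_left below -1.2 rad) and (value of joint near_mid above 1.2 rad or value of joint near_mid below -1.2 rad) and (value of joint near_right above 1.2 rad or value of joint near_right below -1.2 rad) and (value of joint far_left above 1.2 rad or value of joint far_left below -1.2 rad) and (value of joint far_mid above 1.2 rad or value of joint far_mid below -1.2 rad) and (value of joint far_right above 1.2 rad or value of joint far_right below -1.2 rad) and x of board in the frame of frame between -0.005 and 0.005 m and y of board in the frame of frame between -0.005 and 0.005 m and z of board in the frame of frame between 0.036 and 0.044 m and distance of frame from where it was at the start of the episode below 0.015 m and linear speed of frame below 0.01 m/s); the robot touches nothing.
It fails at once if the frame is shoved or lifted more than 15 mm (distance of frame from where it was at the start of the episode above 0.015 m).
It fails at once if the backing board is lifted out of the frame (z of board in the frame of frame above 0.048 m).
It fails at once if the frame, a turnbutton or the backing board with glass beneath is pressed with more than 25 N (contact force between any of the fingers, the arm and frame above 25 N or contact force between any of the fingers, the arm and board above 25 N).
It fails at once if the pot, the bowl or the burnisher is moved or lifted more than 20 mm (distance of any of brush_pot, gesso_bowl, burnisher from where it was at the start of the episode above 0.02 m).
It also fails if it takes over 45 s, if anything falls off the work surface, if the arm or the gripper's body presses on something with over 40 N, if the wrist force passes 120 N, or if a joint passes its speed limit or range.

## Working session

There is one attempt and no reset: what is moved stays moved. The work goes in short steps, Python scripts to look and compute and a tool call to move; the robot and the scene stay as the last step left them, time stands still between calls to the robot, and variables do not carry over. Pictures are saved under pics/ and viewed, at most 10 in all, crops included, and the job is handed in when it is done.

Besides the shell and the picture viewer there is one more tool, called after "Emit:" by a JSON object that holds its "api" and its "payload". servo_tool: Moves the arm, as the interface text tells. Its arguments: {"type":"object","properties":{"deltas":{"type":"array"},"grip_force":{"type":"number"}},"required":["deltas"]}

```bash
mkdir -p pics; cat > h.py <<'E'
from rig import *
import numpy as np, cv2
def ray(cal,px):
    K=cal;d=np.array([(px[0]-K['cx'])/K['fx'],(px[1]-K['cy'])/K['fy']]);u=d.copy()
    for _ in range(20): u=d/(1+K['k1']*(u@u))
    E=np.array(K['extrinsics']);R=E[:3,:3];t=E[:3,3]
    return -R.T@t, R.T@np.array([u[0],-u[1],-1])
def at_z(cal,px,z):
    o,r=ray(cal,px); return o+r*(z-o[2])/r[2]
E
python3 - <<'E'
from h import *
for n in('top','scene'):
    im,d=grab_frame(n);cv2.imwrite(f'pics/{n}0.png',im)
    c=get_calibration(n);print(n,c['fx'],c['k1'],ray(c,(280,210))[0])
    for t in('frame','board','near_left_pivot','near_mid_pivot','near_right_pivot','far_left_pivot','far_mid_pivot','far_right_pivot','brush_pot','gesso_bowl','burnisher'):
        z=.053 if 'pivot' in t else .045
        print(t,[(np.round(q['at']),round(q['score'],2),at_z(c,q['at'],z)[:2].round(3)) for q in spot_in(n,t)[:2]])
s=observe();print(s['time_s'],s['tool_pos'],s['tcp_rot'],s['width'])
E
```

```text
top 397.95421416234876 -0.0356281113716878 [0.37011864 0.01009523 0.96901108]
frame [(array([272., 229.]), 0.56, array([0.498, 0.017]))]
board [(array([276., 203.]), 0.86, array([0.559, 0.008]))]
near_left_pivot [(array([275., 224.]), 0.88, array([0.507, 0.012]))]
near_mid_pivot [(array([278., 225.]), 0.96, array([0.505, 0.004]))]
near_right_pivot [(array([276., 228.]), 0.94, array([0.498, 0.01 ]))]
far_left_pivot [(array([276., 225.]), 0.67, array([0.504, 0.009]))]
far_mid_pivot [(array([272., 228.]), 0.68, array([0.497, 0.019]))]
far_right_pivot [(array([276., 228.]), 0.83, array([0.498, 0.009]))]
brush_pot [(array([156., 195.]), 0.95, array([0.58 , 0.294]))]
gesso_bowl []
burnisher [(array([394., 231.]), 0.67, array([ 0.489, -0.269])), (array([303., 159.]), 0.23, array([ 0.667, -0.057]))]
scene 520.4556144514679 -0.0585668187397905 [ 1.4761541  -0.02559719  0.85720717]
frame [(array([278., 256.]), 0.76, array([0.647, 0.007]))]
board [(array([280., 234.]), 0.68, array([0.575, 0.014]))]
near_left_pivot [(array([278., 259.]), 0.95, array([0.665, 0.007]))]
near_mid_pivot [(array([276., 256.]), 0.57, array([0.653, 0.002]))]
near_right_pivot []
far_left_pivot [(array([275., 253.]), 0.97, array([0.644, 0.   ])), (array([390., 222.]), 0.45, array([0.556, 0.277]))]
far_mid_pivot [(array([251., 258.]), 0.37, array([ 0.659, -0.054]))]
far_right_pivot [(array([280., 256.]), 0.69, array([0.655, 0.011]))]
brush_pot [(array([391., 223.]), 0.96, array([0.55 , 0.282]))]
gesso_bowl [(array([158., 271.]), 0.79, array([ 0.678, -0.256]))]
burnisher [(array([161., 229.]), 0.8, array([ 0.539, -0.266]))]
1.2 [0.12367795 0.51020231 0.25331903] [[-9.71846094e-01  2.35616572e-01 -5.90238007e-06]
 [ 2.35616572e-01  9.71846094e-01 -2.96395123e-06]
 [ 5.03784900e-06 -4.27120298e-06 -1.00000000e+00]] 0.08545402389104713
```

View pics/top0.png

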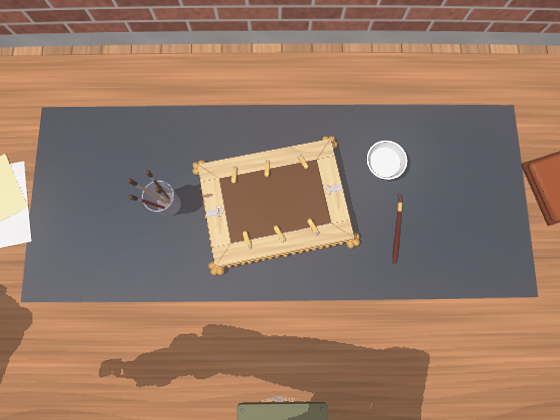

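```bash
python3 -c "
import cv2
a=cv2.imread('pics/top0.png')[130:280,190:365];cv2.imwrite('pics/topc.png',cv2.resize(a,None,fx=4,fy=4,interpolation=cv2.INTER_CUBIC)[:600])
a=cv2.imread('pics/scene0.png')[170:330,140:400];cv2.imwrite('pics/scenec.png',cv2.resize(a,None,fx=3,fy=3))"
```

```text
(no output)
```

View pics/topc.png

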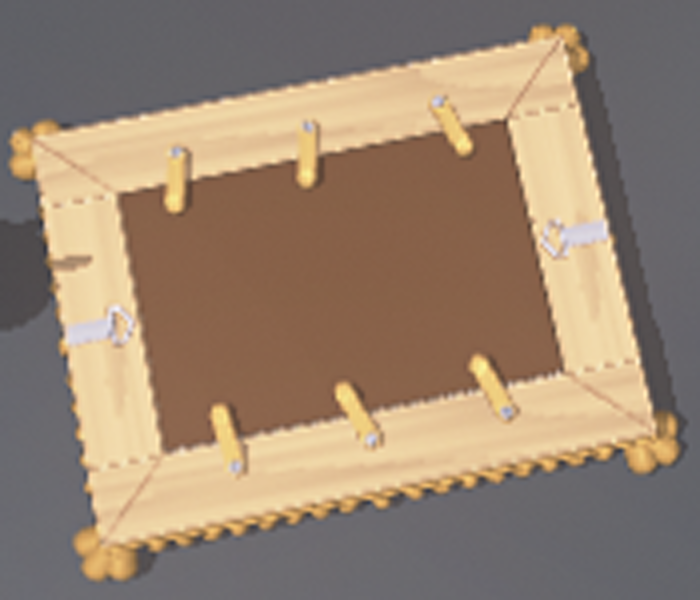

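View pics/scene0.png

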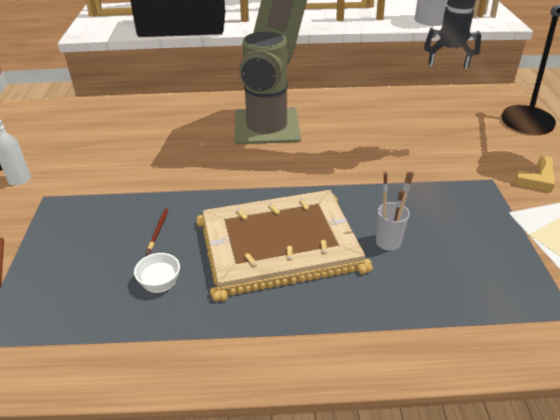

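The top view shows the frame yawed a bit, with pivot screws in the full picture near (234,168), (267,162), (300,155) on the far rail and (249,247), (283,240), (317,233) on the near rail. The pot is at left (158,197) and the bowl at right (387,160). The scene view agrees.

```bash
python3 - <<'E'
from h import *
c=get_calibration('top')
f=lambda p:((p[0]+.5)/4-.5+190,(p[1]+.5)/4-.5+130)
piv=[(237,467),(372,440),(507,412),(177,152),(309,127),(439,102)]
tip=[(219,407),(342,386),(477,358),(177,210),(306,184),(466,152)]
P=np.array([at_z(c,f(p),.053)[:2] for p in piv]);T=np.array([at_z(c,f(p),.053)[:2] for p in tip])
M=np.array([(-.096,.08),(-.096,0),(-.096,-.08),(.096,.08),(.096,0),(.096,-.08)])
pm=P.mean(0);U,S,V=np.linalg.svd(M.T@(P-pm));R=(U@V).T
yaw=np.arctan2(R[1,0],R[0,0]);print('centre',pm,'yaw',yaw,'scale',S.sum()/(M**2).sum(),'res',(P-pm-M@R.T).round(4).tolist())
print((np.linalg.norm(T-P,axis=1)).round(3))
L=(T-P)@R;L[3:]*=-1;print('angles',np.arctan2(L[:,1],L[:,0]).round(2))
E
```

```text
centre [0.56521301 0.01182493] yaw 0.19033154723295315 scale 0.998339609385658 res [[0.0001, -0.0004], [-0.0001, 0.0003], [0.0004, 0.0004], [-0.0001, 0.0], [-0.0002, -0.0003], [-0.0001, 0.0]]
[0.036 0.036 0.036 0.036 0.035 0.035]
angles [ 0.1   0.31  0.29 -0.18 -0.24  0.27]
```

Emit:
{"api": "servo_tool", "payload": {"deltas": [-1, 0, 0, 0, -0.143, -1, 0, 0, 0, -0.143, -1, 0, 0, 0, -0.143, -1, 0, 0, 0, 0, -1, 0, 0, 0, 0]}}

```text
time_s: 1.7
tool_pos: [0.1237, 0.5102, 0.2533]
tcp_rot: [[-0.982, -0.187, 0.0], [-0.187, 0.982, 0.0], [-0.0, 0.0, -1.0]]
wrist_force: [-1.3, 0.7, 0.7]
width: 0.0124
grip_force: 0.0
```

```bash
cat >> h.py <<'E'
C=np.array([.5652,.0118]);YAW=.1903
A=np.array([[np.cos(YAW),-np.sin(YAW)],[np.sin(YAW),np.cos(YAW)]])
def plan(*loc):  # frame-local x,y (mm), world z (mm) waypoints -> tool deltas cm
    s=observe();p=np.array(s['tool_pos']);R=np.array(s['tcp_rot'])
    l=A.T@(p[:2]-C);print('now local mm',(l*1e3).round(1),'z',round(p[2]*1e3,1),'yaw err',round(np.arctan2(R[1,0],R[0,0])-YAW,4),'F',np.round(s['wrist_force'],1),'w',s['width'],'t',s['time_s'],'q',np.round(s['joints'],2))
    for x,y,z in loc:
        q=np.r_[C+A@[x/1e3,y/1e3],z/1e3];print((x,y,z),(R.T@(q-p)*100).round(2));p=q
E
python3 -c "
from h import *
plan((-76,122,180),(-76,122,90),(-76,122,71))"
```

```text
now local mm [-339.3  573. ] z 253.3 yaw err -3.1436 F [-1.3  0.7  0.7] w 0.012357467761874734 t 1.7 q [ 1.33  0.26 -0.14  1.17 -0.    1.14]
(-76, 122, 180) [-26.42 -45.04   7.33]
(-76, 122, 90) [ 0. -0.  9.]
(-76, 122, 71) [ 0.  -0.   1.9]
```

Emit:
{"api": "servo_tool", "payload": {"deltas": [-1, -1.76, -3, 0.4, 0, -1, -1.76, -3, 0.4, 0, -1, -1.76, -3, 0.4, 0, -1, -1.76, -3, 0.4, 0, -1, -1.76, -3, 0.4, 0, -1, -1.76, -3, 0.4, 0, -1, -1.76, -3, 0.4, 0, -1, -1.76, -3, 0.4, 0, -1, -1.76, -3, 0.4, 0, -1, -1.76, -3, 0.4, 0, -1, -1.76, -3, 0.4, 0, -1, -1.76, -3, 0.4, 0, -1, -1.76, -3, 0.4, 0, -1, -1.76, -3, 0.4, 0, -1, -1.76, -3, 0.4, 0, -1, 0, 0, 2, 0, -1, 0, 0, 2, 0, -1, 0, 0, 2, 0, -1, 0, 0, 0, 0]}}

```text
time_s: 3.6
tool_pos: [0.4663, 0.1179, 0.1311]
tcp_rot: [[-0.982, -0.188, -0.005], [-0.188, 0.982, -0.001], [0.005, -0.0, -1.0]]
wrist_force: [0.0, 0.6, 0.1]
width: 0.0
grip_force: 0.0
```

```bash
python3 -c "
from h import *
plan((-76,122,90),(-76,122,71))
im,d=grab_frame('scene');cv2.imwrite('pics/s1.png',cv2.resize(im[130:310,180:420],None,fx=3,fy=3))"
```

```text
now local mm [-77.1 122.9] z 131.1 yaw err -3.1431 F [0.  0.6 0.1] w 3.159171834856714e-05 t 3.6 q [ 0.25  0.28 -0.45  0.84  0.    0.06]
(-76, 122, 90) [-0.13 -0.09  4.1 ]
(-76, 122, 71) [-0.01  0.    1.9 ]
```

View pics/s1.png

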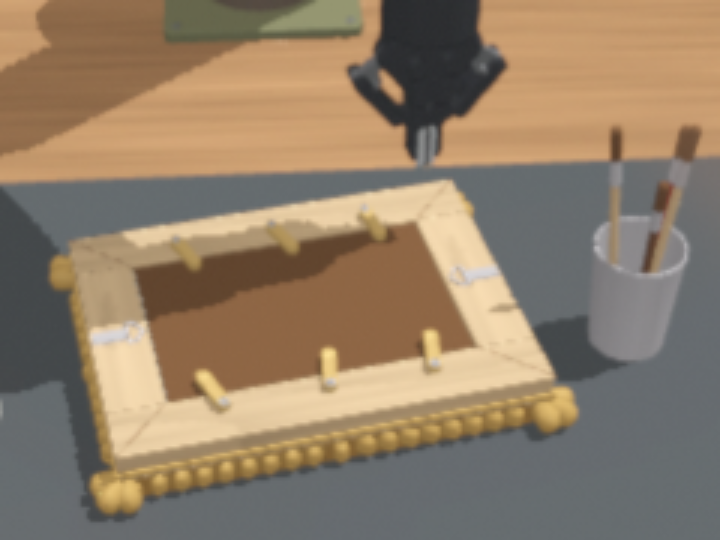

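The shut fingers hang above the near-left corner of the frame (crop pixel (425,160)), clear of the pot. Going down next.

Emit:
{"api": "servo_tool", "payload": {"deltas": [-1, -0.1, -0.1, 1.5, 0, -1, 0, 0, 1.5, 0, -1, 0, 0, 1.1, 0, -1, 0, 0, 0.6, 0, -1, 0, 0, 0.4, 0, -1, 0, 0, 0.4, 0, -1, 0, 0, 0.3, 0, -1, 0, 0, 0, 0, -1, 0, 0, 0, 0]}}

```text
time_s: 4.55
tool_pos: [0.4697, 0.1178, 0.0755]
tcp_rot: [[-0.982, -0.19, 0.0], [-0.19, 0.982, 0.0], [-0.0, 0.0, -1.0]]
wrist_force: [0.8, -0.1, 0.2]
width: 0.0002
grip_force: 0.0
```

```bash
python3 -c "
from h import *
plan((-76,122,71),(-76,-125,71))"
```

```text
now local mm [-73.7 122.2] z 75.5 yaw err -3.1407 F [ 0.8 -0.1  0.2] w 0.0001988662030073815 t 4.55 q [ 0.25  0.34 -0.53  0.69  0.    0.05]
(-76, 122, 71) [ 0.23 -0.02  0.45]
(-76, -125, 71) [ 2.00e-02 -2.47e+01 -0.00e+00]
```

Emit:
{"api": "servo_tool", "payload": {"deltas": [-1, 0.2, 0, 0.2, 0, -1, 0, 0, 0.15, 0, -1, 0, 0, 0.1, 0, -1, 0, 0, 0, 0, -1, 0, 0, 0, 0, -1, 0, -0.6, 0, 0, -1, 0, -0.8, 0, 0, -1, 0, -0.8, 0, 0, -1, 0, -0.8, 0, 0, -1, 0, -0.8, 0, 0, -1, 0, -0.8, 0, 0]}}

```text
time_s: 5.65
tool_pos: [0.4767, 0.0719, 0.0709]
tcp_rot: [[-0.982, -0.19, 0.0], [-0.19, 0.982, 0.001], [-0.001, 0.001, -1.0]]
wrist_force: [1.3, 2.4, 0.2]
width: 0.0001
grip_force: 1.0
```

```bash
python3 -c "
from h import *
plan((-76,-125,71))"
```

```text
now local mm [-75.5  75.8] z 70.9 yaw err -3.1408 F [1.3 2.4 0.2] w 5.423029930839345e-05 t 5.65 q [ 0.15  0.35 -0.54  0.68  0.   -0.04]
(-76, -125, 71) [  0.06 -20.08  -0.03]
```

Light lateral force (about 2.4 N) and no vertical load: the button is turning. I'll carry on along the rail.

Emit:
{"api": "servo_tool", "payload": {"deltas": [-1, 0.05, -1, 0, 0, -1, 0, -1, 0, 0, -1, 0, -1, 0, 0, -1, 0, -1, 0, 0, -1, 0, -1, 0, 0, -1, 0, -1, 0, 0, -1, 0, -1, 0, 0, -1, 0, -1, 0, 0, -1, 0, -1, 0, 0, -1, 0, -1, 0, 0]}}

```text
time_s: 6.65
tool_pos: [0.4952, -0.027, 0.0709]
tcp_rot: [[-0.982, -0.19, 0.0], [-0.19, 0.982, -0.001], [-0.0, -0.001, -1.0]]
wrist_force: [-0.4, 1.2, -1.1]
width: -0.0004
grip_force: 0.5
```

```bash
python3 -c "
from h import *
plan((-76,-125,71))
im,d=grab_frame('scene');cv2.imwrite('pics/s2.png',cv2.resize(im[130:310,180:420],None,fx=3,fy=3))"
```

```text
now local mm [-76.1 -24.9] z 70.9 yaw err -3.1406 F [-0.4  1.2 -1.1] w -0.0004257141941035411 t 6.65 q [-0.05  0.37 -0.51  0.69 -0.   -0.25]
(-76, -125, 71) [-0.000e+00 -1.001e+01 -1.000e-02]
```

View pics/s2.png

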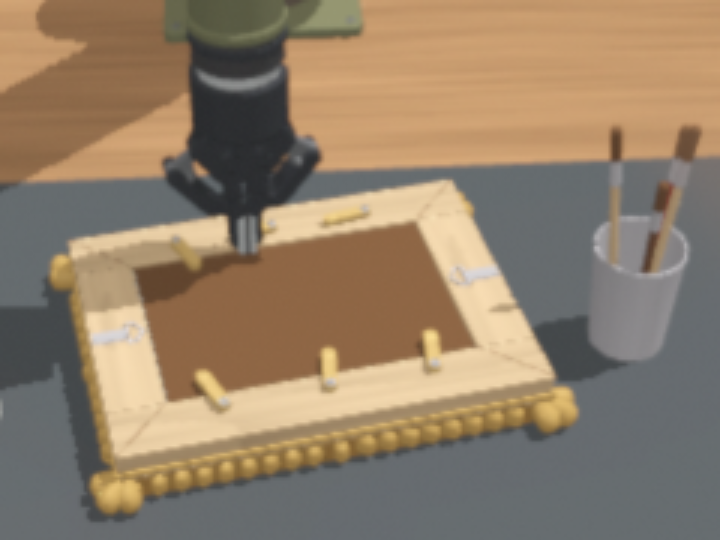

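The near-left button now lies along the rail (crop (345,215)), the middle one is being turned and the frame hasn't moved. I'll finish this rail and lift.

Emit:
{"api": "servo_tool", "payload": {"deltas": [-1, 0, -1, 0, 0, -1, 0, -1, 0, 0, -1, 0, -1, 0, 0, -1, 0, -1, 0, 0, -1, 0, -1, 0, 0, -1, 0, -1, 0, 0, -1, 0, -1, 0, 0, -1, 0, -1, 0, 0, -1, 0, -1, 0, 0, -1, 0, -0.9, 0, 0, -1, 0, 0, 0, 0, -1, 0, 0, -1, 0, -1, 0, 0, -2, 0, -1, 0, 0, -1, 0, -1, 0, 0, 0, 0]}}

```text
time_s: 8.2
tool_pos: [0.515, -0.1233, 0.1128]
tcp_rot: [[-0.982, -0.191, 0.004], [-0.191, 0.982, -0.001], [-0.003, -0.002, -1.0]]
wrist_force: [0.2, 0.3, -0.5]
width: 0.0002
grip_force: 0.0
```

```bash
python3 -c "
from h import *
plan((76,-122,111),(76,-122,71),(76,125,71))"
```

```text
now local mm [ -74.8 -123.1] z 112.8 yaw err -3.1402 F [ 0.2  0.3 -0.5] w 0.00023072501510743273 t 8.2 q [-0.23  0.37 -0.38  0.83 -0.   -0.43]
(76, -122, 111) [-15.08   0.09   0.23]
(76, -122, 71) [0.01 0.01 4.  ]
(76, 125, 71) [-0.04 24.7  -0.04]
```

Emit:
{"api": "servo_tool", "payload": {"deltas": [-1, -2, 0.2, 0, 0, -1, -3, 0, 0, 0, -1, -3, 0, 0, 0, -1, -3, 0, 0, 0, -1, -3, 0, 0, 0, -1, -1.2, 0, 0, 0, -1, 0, 0, 0, 0, -1, 0, 0, 1, 0, -1, 0, 0, 1, 0, -1, 0, 0, 0.8, 0, -1, 0, 0, 0.5, 0, -1, 0, 0, 0.3, 0, -1, 0, 0, 0, 0, -1, 0, 0, 0, 0]}}

```text
time_s: 9.6
tool_pos: [0.6627, -0.0925, 0.0751]
tcp_rot: [[-0.982, -0.19, 0.0], [-0.19, 0.982, -0.0], [-0.0, -0.0, -1.0]]
wrist_force: [-0.2, -0.4, 1.0]
width: 0.0002
grip_force: 0.0
```

```bash
python3 -c "
from h import *
plan((76,-122,71),(76,125,71))"
```

```text
now local mm [  76.  -120.8] z 75.1 yaw err -3.1408 F [-0.2 -0.4  1. ] w 0.00022208513684644987 t 9.6 q [-0.14  0.61 -0.04  0.91 -0.   -0.33]
(76, -122, 71) [-0.   -0.12  0.41]
(76, 125, 71) [-2.00e-02  2.47e+01 -0.00e+00]
```

Emit:
{"api": "servo_tool", "payload": {"deltas": [-1, 0, 0, 0.2, 0, -1, 0, 0, 0.2, 0, -1, 0, 0, 0, 0, -1, 0, 0.6, 0, 0, -1, 0, 0.8, 0, 0, -1, 0, 0.8, 0, 0, -1, 0, 0.8, 0, 0, -1, 0, 1, 0, 0, -1, 0, 1, 0, 0, -1, 0, 1, 0, 0, -1, 0, 1, 0, 0, -1, 0, 1, 0, 0]}}

```text
time_s: 10.8
tool_pos: [0.647, -0.0124, 0.0708]
tcp_rot: [[-0.982, -0.191, -0.0], [-0.191, 0.982, 0.001], [0.0, 0.001, -1.0]]
wrist_force: [-0.7, -0.7, -0.9]
width: -0.0001
grip_force: 0.1
```

```bash
python3 -c "
from h import *
plan((76,125,71))"
```

```text
now local mm [ 75.7 -39.3] z 70.8 yaw err -3.1402 F [-0.7 -0.7 -0.9] w -0.00012373496262301916 t 10.8 q [-0.02  0.58 -0.11  0.87  0.   -0.21]
(76, 125, 71) [-5.000e-02  1.643e+01 -1.000e-02]
```

Emit:
{"api": "servo_tool", "payload": {"deltas": [-1, 0, 1, 0, 0, -1, 0, 1, 0, 0, -1, 0, 1, 0, 0, -1, 0, 1, 0, 0, -1, 0, 1, 0, 0, -1, 0, 1, 0, 0, -1, 0, 1, 0, 0, -1, 0, 1, 0, 0, -1, 0, 1, 0, 0, -1, 0, 1, 0, 0, -1, 0, 1, 0, 0, -1, 0, 1, 0, 0, -1, 0, 1, 0, 0, -1, 0, 1, 0, 0, -1, 0, 1, 0, 0, -1, 0, 1, 0, 0, -1, 0, 0.3, 0, 0, -1, 0, 0, 0, 0]}}

```text
time_s: 12.6
tool_pos: [0.6167, 0.1473, 0.071]
tcp_rot: [[-0.982, -0.191, 0.001], [-0.191, 0.982, 0.001], [-0.001, 0.0, -1.0]]
wrist_force: [-0.7, -0.9, 0.0]
width: 0.0005
grip_force: 0.0
```

Emit:
{"api": "servo_tool", "payload": {"deltas": [-1, 0, 0, -1, 0, -1, 0, 0, -2, 0, -1, 0, 0, -3, 0, -1, 0, 0, -3, 0, -1, 3, 0, -2, 0, -1, 4, 0, 0, 0, -1, 4, 0, 0, 0, -1, 4, 0, 0, 0, -1, 4, 0, 0, 0, -1, 4, 0, 0, 0, -1, 4, 0, 0, 0, -1, 0, 0, 0, 0, -1, 0, 0, 0, 0]}}

```text
time_s: 13.9
tool_pos: [0.3513, 0.0947, 0.1818]
tcp_rot: [[-0.982, -0.19, 0.002], [-0.19, 0.982, 0.001], [-0.003, 0.0, -1.0]]
wrist_force: [1.3, -0.5, 1.0]
width: 0.0003
grip_force: 0.0
```

```bash
python3 -c "
from h import *
plan()
im,d=grab_frame('top');cv2.imwrite('pics/t3.png',cv2.resize(im[130:280,180:375],None,fx=4,fy=4,interpolation=cv2.INTER_CUBIC))"
```

```text
now local mm [-194.4  121.9] z 181.8 yaw err -3.1412 F [ 1.3 -0.5  1. ] w 0.0002652398498734979 t 13.9 q [ 0.26  0.03 -0.61  0.92  0.    0.07]
```

View pics/t3.png

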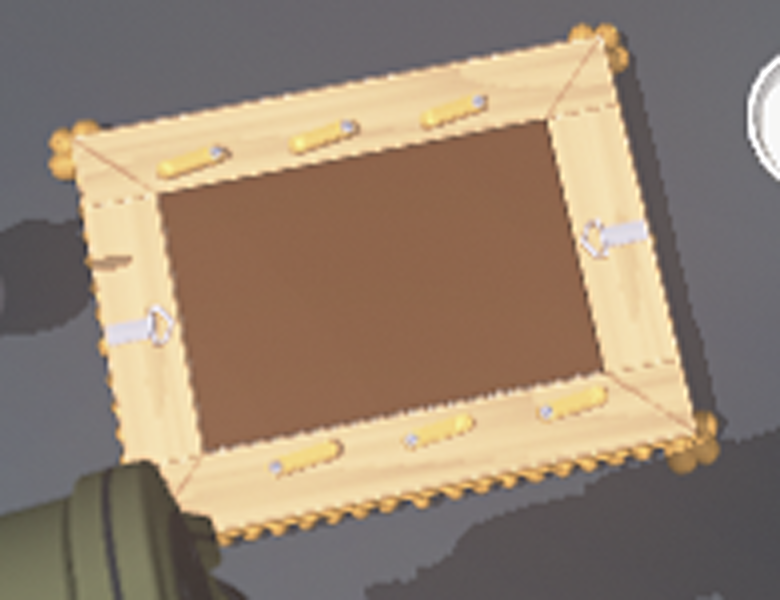

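All six buttons lie along their rails (far at crop (193,160), (323,135), (453,110); near at (305,457), (440,430), (573,403)). The frame and board have not moved, and the arm is clear.

```bash
python3 -c "
from rig import *
print(finish_job())"
```

```text
the job is handed in; nothing more can be done
None
```

I swept all six turnbuttons along their rails with light fingertip passes. In the last picture none overlaps the board and the frame hasn't moved; I've handed the job in, but it returned no verdict.

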